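# Press a bottle adapter home with the toggle press

## Task

One bottle in the wooden rack has no cap, only a blue adapter standing proud in its mouth: stand it in the nest of the toggle press and swing the red handle over centre until the clamp locks and its rubber foot has pushed the adapter fully home, then swing the handle all the way back up and stand the bottle upright in the white tray with the finished one. Keep the bottle upright throughout, take it by its body and never touch its neck or adapter, and leave everything else standing where it is.

Things in the scene. Friction and masses are not known exactly. Their poses are not given: they have to be found in the camera images.
- press: adapter press on a fixed plywood board 222 x 124 x 10 mm. Origin: on the counter under the nest's centre; x level, away from the clamp; y along the clamp's hinge pins; z up. The clamp's riser and side plates fill x = -80 to -142 mm, y = +-20 mm, up to 127 mm. Open, its bar stands up, leaning back, all of it behind x = -95 mm and up to 226 mm high; nothing then hangs over the nest
- nest_floor (a point): centre of the nest floor, 10 mm above the counter; axes as the press. The bottle stands here with its 50 mm length along x. White cheeks 8 mm thick, 40 mm wide (inner faces x = +-27.5 mm, tops 68 mm over this floor) close both ends: no finger fits there. Along the sides only lips (inner faces y = +-18 mm, 6 mm thick, 8 mm high): fingers can hold the bottle's 31 mm width
- press_handle (a joint): red-gripped clamp handle, rad: 0 = open (handle up, the start), grows as it swings down and away from the nest; dead centre 1.320, stop (locked over centre) 1.390. It turns about a fixed pin at x -119, y 0, z 65 mm of the press. The foot meets a proud adapter at about 1.13; then up to 10 N at the grip until dead centre, else about 3 N. A stiff hinge: stays where left
- press_grip (a point): point in the red grip (64 mm long, 16 mm wide along the press's y, 18 mm deep), 118 mm from the handle's pin; the grip ends 24 mm farther out. At handle angle q it lies in the press frame at x = -119 + 118 cos(1.926 + q), y = 0, z = 65 + 118 sin(1.926 + q) mm: open (-160, 0, 176), locked (-235, 0, 44). Pinched from above across y, the handle turns (and may slip) between the fingers as it swings
- press_bar: steel bar of the clamp with the rubber foot under its tip; origin on its hinge pin (x -95, y 0, z 119 mm of the press); its x along the bar: straight out over the nest when closed, up and 20 degrees back when open. The handle drives it through a link
- foot_face (a point): middle of the underside of the black rubber foot, 20 mm across, 95 mm out along the bar; it comes down on the middle of the bottle in the nest
- bottle_mid (a point): the bottle to do: amber oval pharmacy bottle, label white and green, about 0.12 kg, the only one in the rack without a white cap. Body 50 mm (its x) by 31 mm (its y), straight to 60 mm, shoulder to 68 mm, neck 24 mm across to 84 mm, blue adapter 22 mm across with its top at 92.5 mm (proud) or 86.5 mm (home). This point: 42 mm above its base, on its axis; z up. Loose
- bottle_neck: neck of that bottle with the blue adapter in it; origin: foot of the neck, on the axis, 68 mm above the bottle's base. Not to be touched by the robot
- bottle_adapter (a joint): how far the blue adapter is pressed into the neck, m: 0 to 0.001 at the start (proud), 0.006 = fully home. A tight fit: it takes about 15 N, so use the press
- rack: wooden bottle rack, fixed, 172 (its x) x 56 (its y) mm; origin under its centre. Floor 8 mm high; slots at x = -58.5, -19.5, 19.5, 58.5 mm, the bottles' 50 mm length along y. Dividers 3 mm thick, 50 mm high, end panels 70 mm high. Broad sides are 8 mm apart: fingers fit only at the bottles' 50 mm ends, at the rack's open sides. A bottle slides straight up
- tray: white open tray, fixed, 190 (its x) x 130 (its y) x 18 mm, walls 4 mm, inner floor 4 mm above the counter; origin under its centre. A finished bottle stands in its -x half; the +x half is free
- mat: thin green counter mat, fixed, 90 (its x) x 200 (its y) x 2 mm, clear working space between robot and press; origin under its centre
- capped1_mid (a point): white-capped pharmacy bottle of the same body as the open one (50 x 31 mm, body top at 60 mm, cap 29 mm wide up to 87 mm above its base), loose in a rack slot; this point: 42 mm above its base, on its axis. A bystander: leave it standing in the rack
- capped2_mid (a point): white-capped pharmacy bottle of the same body as the open one (50 x 31 mm, body top at 60 mm, cap 29 mm wide up to 87 mm above its base), loose in a rack slot; this point: 42 mm above its base, on its axis. A bystander: leave it standing in the rack
- capped3_mid (a point): white-capped pharmacy bottle of the same body as the open one (50 x 31 mm, body top at 60 mm, cap 29 mm wide up to 87 mm above its base), loose in a rack slot; this point: 42 mm above its base, on its axis. A bystander: leave it standing in the rack
- finished_mid (a point): finished bottle (same bottle, blue adapter home), standing in the -x half of the tray, loose; this point: 42 mm above its base. A bystander
- cylinder_mid (a point): tall glass measuring cylinder, foot 68 mm across, tube 27 mm across, 186 mm high, loose; this point: half-way up. A bystander
- stock_mid (a point): big amber stock bottle, 72 mm across, 165 mm high, black cap, loose; this point: half-way up. A bystander
- dose_cup_mid (a point): small clear dosing cup, 42 mm across, 34 mm high, loose; this point: half-way up. A bystander
- bowl_mid (a point): white bowl, 100 mm across, 50 mm high, loose; this point: half-way up. A bystander

How it is judged:
By the outcome, as a careful person would: the job done as asked, in the order asked, and still so for the second after the job is handed in, with the robot touching nothing.
It also fails if it takes over 72 s, if anything falls off the work surface, if the arm or the gripper's body presses on something with over 40 N, if the wrist force passes 120 N, or if a joint passes its speed limit or range.

## Robot

A 7-joint arm with a two-finger parallel gripper is mounted at the origin on the work surface. World frame = base frame: x ahead of the robot, y to its left, z up, the work surface at z = 0. Lengths are in m, angles in rad, forces in N, time in s.
With the tool pointing down it reaches from about 0.4 to 0.9 m from the base axis. Payload 5.6 kg.
Tool frame: the origin (TCP) lies at the very end of the fingers, on their centre line; the grasp point (between the pads) lies 19 mm behind it; z points along the fingers, y is the line along which they close (so a half turn about z gives the same grasp; the last joint's range is limited). The gripper opens to 92 mm and grips with 3 to 60 N. Pads are 20 mm wide; open, the fingers measure 128 mm over their backs; the gripper's body (75 mm by 189 mm) begins 69 mm behind the grasp point.
Start: joints at [-1.374, 0.468, -0.012, 1.603, 0.006, 1.071, -0.056], TCP at [0.154, 0.631, 0.215] pointing down, gripper open.
Joint ranges: [-2.53, 2.53], [-0.31, 2.02], [-1.57, 1.55], [0.28, 2.44], [-1.29, 4.43], [0.15, 1.84], [-2.92, 2.92]. Speed limits (rad/s): [2.57, 2.57, 3.14, 3.14, 3.14, 3.14, 3.14].

## Interface

Orientations are given as a unit quaternion [w, x, y, z].
In Python, from workcell import * gives the robot as it stands. Calls block until the motion is done:
- move_ptp(position, orientation): joint-space move of the TCP to a pose.
- movel(position, feed=0.15, attitude=None): straight line of the TCP; attitude=None keeps the orientation; feed is the mean speed in m/s.
- goto_joints(angles): joint-space move.
- open_gripper() and gripper_close(squeeze=None): open the fingers fully, or close them until they stop; squeeze is the grip in N (None keeps the last).
- hold(seconds).
- inverse_kinematics(position, orientation): joint angles nearest the present ones, or None.
- read_state(): the state.
- camera(name): name is "scene" or "top" or "wrist"; returns (picture, depth): 384x512x3 uint8, blue, green, red; 384x512 float32, m along the optical axis (not along the pixel's ray), 0 where there is no reading.
- camera_info(name): a dict with "mtx" (3x3 intrinsics, pixels), "R" (3x3) and "t" (3): a world point X has camera coordinates R X + t; the wrist camera has in their place "mount" (4x4, takes a point from camera to tool coordinates, whose origin is the TCP and whose axes are the flange's). Camera axes: x right, y down, z forward; pixel columns grow to the right and rows downward; lengths in m; the calibration is good to about 2 mm. A picture is of the moment at which its call begins: read the wrist's pose just before it. camera_info takes no time and is no camera call.
A pose or a line that the arm cannot do raises MotionError and nothing moves.
- hand_in(): hands the job in; it is judged then, once.
Trained networks look in the newest picture that a camera, given by its name, has taken for a name from the list of things; names that differ only in an ending like _2 or _b are one class to them, and where a whole thing is asked for, a point or a joint stands for the part that bears it (a point fixed in the world has none). Each returns a list of dicts, best first, with "conf" (0 to 1); they miss things now and then, are a little off and sometimes report something else, mostly with a low value. They report only what shows in the picture. A call takes as long as a camera call.
- silhouettes(query, camera): "region" (384x512 bool, what is visible of it) and "box" ([left, top, right, bottom] in pixels, round what is visible of it).
The state is a dict: "time_s": time; "joints": joint angles; "qd": joint speeds; "joint_torque": joint torques, N m; "ee_pos": TCP position; "eef_rot": TCP orientation; "ft_force": force on the tool from outside, world axes, zero at the start; "moment": the same for the moment, N m; "finger_gap": finger opening in m; "grasp_force": force on a finger pad.
Only numpy, scipy, OpenCV 4.12 (cv2) and the standard library are available. Lean on these libraries where they do the work, as an engineer would, in place of code of your own. Each camera call takes 0.05 s, during which the arm holds its last target. There are 200 camera calls.

## Working session

There is one attempt and no reset: what is moved stays moved. The work goes in short steps, each a Python script; the robot and the scene stay as the last script left them, time stands still between calls to the robot, and variables do not carry over. Pictures are saved under pics/ and viewed, at most 12 in all, crops included, and the job is handed in when it is done.

```bash
mkdir -p pics; ls
python3 - <<'E'
from workcell import *
import cv2,numpy as np
a,da=camera("scene");b,db=camera("top")
cv2.imwrite("pics/a.png",a);cv2.imwrite("pics/b.png",b)
np.savez("pics/d.npz",a=a,da=da,b=b,db=db)
for n in("scene","top"):
  i=camera_info(n);print(n,np.round(i["mtx"],1).tolist(),np.round(i["R"],4).tolist(),np.round(i["t"],4).tolist())
print(read_state()["time_s"],read_state()["eef_rot"])
E
```

```text
pics
scene [[429.6, 0.0, 258.0], [0.0, 429.6, 189.0], [0.0, 0.0, 1.0]] [[0.2759, 0.9611, -0.0101], [0.5824, -0.1755, -0.7937], [-0.7646, 0.2131, -0.6082]] [-0.1721, -0.2032, 1.6133]
top [[477.9, 0.0, 256.5], [0.0, 477.9, 181.8], [0.0, 0.0, 1.0]] [[0.0064, -1.0, 0.0076], [-0.9958, -0.0071, -0.0917], [0.0917, -0.007, -0.9958]] [-0.018, 0.559, 1.4936]
0.1 [-2.22341834e-05  1.19625607e-01  9.92818757e-01 -7.93402683e-04]
```

View pics/a.png

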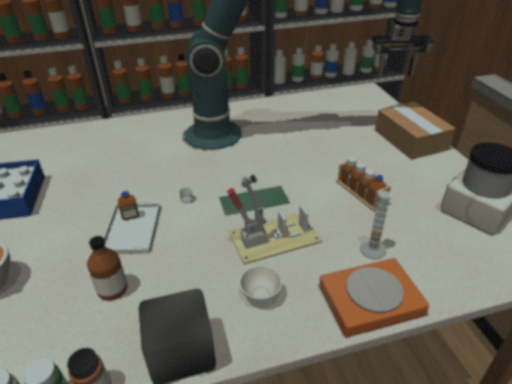

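View pics/b.png

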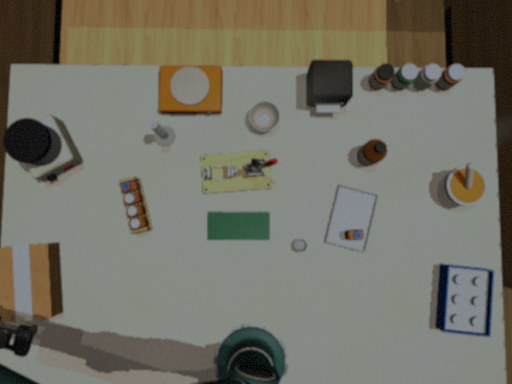

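Run:
```python
from workcell import *
import cv2,numpy as np
D=np.load("pics/d.npz")
for cam,k in(("top","db"),("scene","da")):
  i=camera_info(cam);K,R,t=i["mtx"],np.array(i["R"]),np.array(i["t"]);d=D[k]
  v,u=np.mgrid[:384,:512];P=np.stack([(u-K[0][2])/K[0][0]*d,(v-K[1][2])/K[1][1]*d,d],-1)
  W=(P-t)@R
  for q in("press","rack","tray","mat","bottle_mid","bottle_neck","press_handle","press_bar","capped1_mid","finished_mid","cylinder_mid","stock_mid","dose_cup_mid","bowl_mid"):
    for r in silhouettes(q,cam)[:4]:
      m=r["region"]&(d>0);X=W[m]
      if len(X)<5: continue
      s=f"{cam} {q} {r['conf']:.2f} box{np.round(r['box']).astype(int).tolist()} n{m.sum()} med{np.round(np.median(X,0),3)} z{np.round(np.percentile(X[:,2],[2,98]),3)}"
      if q in("press","rack","tray","mat"):
        rc=cv2.minAreaRect(X[:,:2].astype(np.float32)*1000);s+=f" rect {np.round(rc[0],1)} {np.round(rc[1],1)} {rc[2]:.1f}"
      print(s)
```

```text
top press 0.65 box[200, 151, 277, 190] n2670 med[0.591 0.052 0.012] z[0.004 0.216] rect [595.5  49.7] [125.4 230.5] 4.6
top press 0.17 box[360, 137, 388, 167] n577 med[ 0.644 -0.36   0.114] z[0.025 0.169] rect [ 652.5 -371.2] [68.7 69.5] 38.0
top rack 0.59 box[122, 176, 150, 233] n214 med[0.458 0.352 0.046] z[0.002 0.076] rect [482.8 362.6] [173.7  58.7] 10.7
top tray 0.90 box[326, 182, 378, 250] n2305 med[ 0.453 -0.319  0.005] z[-0.002  0.023] rect [ 446.4 -320.6] [136.8 192.4] 76.0
top mat 0.66 box[207, 212, 268, 240] n1723 med[0.419 0.044 0.003] z[-0.004  0.01 ] rect [420.5  44.1] [ 86.5 199.3] 0.4
top mat 0.23 box[124, 184, 128, 188] n31 med[0.54  0.381 0.1  ] z[0.095 0.106] rect [539.5 382.4] [18. 16.] 62.5
top bottle_mid 0.57 box[122, 179, 144, 194] n173 med[0.537 0.371 0.076] z[0.029 0.105]
top press_handle 0.67 box[244, 160, 279, 170] n111 med[ 0.601 -0.046  0.168] z[0.016 0.205]
top press_bar 0.50 box[250, 158, 268, 168] n116 med[ 0.599 -0.011  0.215] z[0.011 0.228]
top capped1_mid 0.73 box[133, 217, 147, 231] n217 med[0.426 0.343 0.075] z[0.022 0.101]
top finished_mid 0.73 
[... 2093 characters left out ...]
194, 201] n180 med[ 0.372 -0.149  0.025] z[0.005 0.038]
scene capped1_mid 0.51 box[342, 155, 358, 185] n255 med[0.438 0.339 0.071] z[0.019 0.1  ]
scene finished_mid 0.67 box[119, 188, 142, 221] n490 med[ 0.409 -0.315  0.056] z[0.004 0.094]
scene finished_mid 0.20 box[227, 188, 270, 224] n290 med[ 0.608 -0.038  0.146] z[0.078 0.201]
scene cylinder_mid 0.91 box[359, 190, 393, 256] n973 med[0.722 0.281 0.072] z[0.005 0.19 ]
scene cylinder_mid 0.16 box[336, 163, 392, 210] n356 med[0.503 0.349 0.013] z[0.002 0.072]
scene stock_mid 0.66 box[86, 236, 130, 300] n1775 med[ 0.677 -0.367  0.097] z[0.01  0.168]
scene dose_cup_mid 0.52 box[178, 186, 190, 199] n150 med[ 0.367 -0.15   0.026] z[0.01  0.038]
```

```bash
cat > h.py <<'E'
from workcell import *
import cv2,numpy as np
from scipy.spatial.transform import Rotation as Rn
def Q(deg):
    a=np.radians(deg+90)/2
    return [0,np.cos(a),np.sin(a),0]
def wrist(name):
    """picture + world point map from the wrist camera"""
    s=read_state();im,d=camera("wrist");i=camera_info("wrist");K=np.array(i["mtx"]);M=np.array(i["mount"])
    w,x,y,z=s["eef_rot"];T=np.eye(4);T[:3,:3]=Rn.from_quat([x,y,z,w]).as_matrix();T[:3,3]=s["ee_pos"]
    v,u=np.mgrid[:384,:512];P=np.stack([(u-K[0,2])/K[0,0]*d,(v-K[1,2])/K[1,1]*d,d],-1)
    G=T@M;W=P@G[:3,:3].T+G[:3,3];W[d<=0]=np.nan
    cv2.imwrite(f"pics/{name}.png",im);np.savez(f"pics/{name}.npz",W=W,im=im,G=G,K=K)
    return im,W
def st():
    s=read_state();print("t",round(s["time_s"],2),"p",np.round(s["ee_pos"],4),"F",np.round(s["ft_force"],1),"gap",round(s["finger_gap"],4),"gf",np.round(s["grasp_force"],1))
E
python3 - <<'E'
from h import *
print(np.round(camera_info("wrist")["mount"],3).tolist())
move_ptp([0.50,0.365,0.28],Q(100.7));st()
wrist("rack")
for q in("rack","bottle_mid","bottle_neck"):
  for r in silhouettes(q,"wrist")[:2]:
    W=np.load("pics/rack.npz")["W"];X=W[r["region"]];X=X[~np.isnan(X[:,0])];print(q,r["conf"],r["box"],np.round(np.nanmedian(X,0),4) if len(X) else 0)
move_ptp([0.59,0.09,0.31],Q(94.6-90));st()
wrist("press")
a=cv2.imread("pics/rack.png");b=cv2.imread("pics/press.png");cv2.imwrite("pics/rp.png",cv2.resize(np.hstack([a,b]),(800,300)))
E
```

```text
[[-0.001, -0.966, -0.259, 0.073], [1.0, -0.001, -0.0, 0.0], [-0.0, -0.259, 0.966, -0.169], [0.0, 0.0, 0.0, 1.0]]
t 3.12 p [0.499  0.3662 0.2798] F [ 0.4  0.3 -0.1] gap 0.0922 gf 0.0
rack 0.95 [233.8, 77.6, 285.8, 231.8] [0.4456 0.3576 0.0682]
bottle_mid 0.74 [239.8, 191.7, 287.8, 229.7] [0.5345 0.3793 0.0753]
bottle_neck 0.66 [251.7, 203.4, 275.3, 226.9] [0.5376 0.3794 0.0986]
t 4.43 p [0.5897 0.0917 0.3097] F [-0.5  1.  -0.7] gap 0.0917 gf 0.0
```

View pics/rp.png

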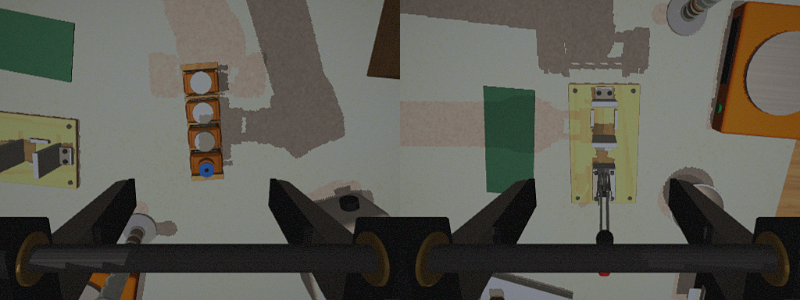

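Run:
```python
from h import *
D=np.load("pics/rack.npz");W=D["W"];im=D["im"].astype(int)
blue=(im[...,0]>im[...,2]+50)&(W[...,2]>0.085)&(W[...,2]<0.12);X=W[blue];print("adapter",len(X),np.round(X.mean(0),4),(np.ptp(X[:,:2],0)),cv2.minEnclosingCircle(X[:,:2].astype(np.float32)*1000), np.round(np.percentile(X[:,2],[5,50,95]),4))
v,u=np.nonzero(blue);print("px",u.mean(),v.mean())
# rack: from top-level points of end panels / caps
sel=(W[...,2]>0.04)&(W[...,2]<0.115)&(abs(W[...,0]-.483)<.12)&(abs(W[...,1]-.362)<.06)
print("rackrect",cv2.minAreaRect(W[sel][:,:2].astype(np.float32)*1000))
caps=sel&(W[...,2]>0.09)&~blue
n,l,s,c=cv2.connectedComponentsWithStats(caps.astype(np.uint8))
for k in range(1,n):
  if s[k,4]>30: Y=W[l==k];print("cap",np.round(np.median(Y,0),4),np.round(cv2.minEnclosingCircle(Y[:,:2].astype(np.float32))[0],4))
D=np.load("pics/press.npz");W=D["W"];im=D["im"].astype(int)
near=(abs(W[...,0]-.6)<.09)&(abs(W[...,1]-.05)<.16)
b=near&(W[...,2]>.006)&(W[...,2]<.014)
col=im[...,1]-im[...,0]
b&=col>20
print("board",b.sum(),np.median(W[b][:,2]),cv2.minAreaRect(W[b][:,:2].astype(np.float32)*1000))
c=near&(W[...,2]>.070)&(W[...,2]<.086)
n,l,s,_=cv2.connectedComponentsWithStats(c.astype(np.uint8))
for k in range(1,n):
  if s[k,4]>25: Y=W[l==k];print("cheek",s[k],np.round(Y.mean(0),4),cv2.minAreaRect(Y[:,:2].astype(np.float32)*1000))
cv2.imwrite("pics/pc.png",cv2.resize(D["im"][100:265,200:320],None,fx=5,fy=3.6*1.0,interpolation=cv2.INTER_CUBIC))
```

```text
adapter 263 [0.5404 0.3801 0.0991] [0.02049954 0.02062641] ((540.7194213867188, 380.1631164550781), 10.626664161682129) [0.098  0.0991 0.1004]
px 264.02661596958177 216.97718631178708
rackrect ((484.6416931152344, 365.3854675292969), (168.82394409179688, 50.80975341796875), 14.95827865600586)
cap [0.428  0.3506 0.0944] [0.4281 0.3507]
cap [0.4655 0.3605 0.0944] [0.4658 0.3607]
cap [0.5028 0.3703 0.0944] [0.5035 0.3702]
cap [0.5334 0.3765 0.0915] [0.5409 0.38  ]
board 9962 0.00948741367812378 ((595.66162109375, 52.20613098144531), (123.59475708007812, 220.4514923095703), 4.627165794372559)
cheek [245 130  34   7 237] [0.5891 0.1343 0.0773] ((589.21826171875, 134.2213897705078), (38.52021026611328, 7.050895690917969), 4.569936275482178)
cheek [245 182  33   8 261] [0.5938 0.0716 0.0766] ((593.8804321289062, 71.12523651123047), (39.10250473022461, 8.600265502929688), 4.916245460510254)
cheek [257 220   9  15  91] [0.5979 0.02   0.0773] ((598.543212890625, 17.38931655883789), (10.112146377563477, 17.27301788330078), 4.699485778808594)
```

View pics/pc.png

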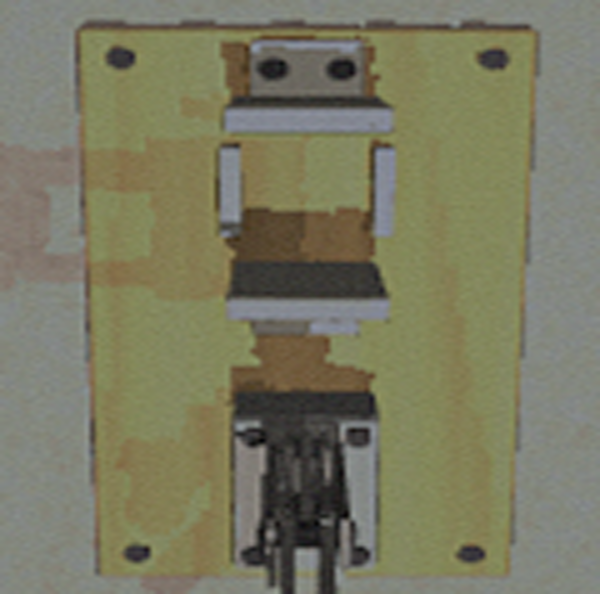

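Run:
```python
from h import *
b=[0.5404,0.3801]
move_ptp([*b,0.17],Q(104.8));st()
movel([*b,0.029],feed=0.15);st()
gripper_close(15);st()
movel([*b,0.15],feed=0.15);st()
m=[0.42,0.07]
movel([*m,0.15],feed=0.25,attitude=Q(94.6));st()
movel([*m,0.035],feed=0.15)
movel([*m,0.0235],feed=0.03);st()
print(np.round(read_state()["joints"],3))
im,_=camera("scene");cv2.imwrite("pics/mat.png",cv2.resize(im[130:280,180:420],(800,500)))
```

```text
t 5.72 p [0.5412 0.3793 0.1703] F [-0.1  0.4  0.5] gap 0.092 gf 0.0
t 6.81 p [0.5411 0.3805 0.0301] F [0.4 0.5 0.1] gap 0.0918 gf 0.0
t 7.51 p [0.5404 0.3801 0.0291] F [ 0.4 -0.7  0.6] gap 0.0502 gf 14.9
t 8.47 p [0.5397 0.3796 0.1489] F [-0.3 -0.1 -1.7] gap 0.0503 gf 14.9
t 9.95 p [0.4206 0.0712 0.15  ] F [ 0.2  0.8 -1. ] gap 0.05 gf 14.9
t 11.4 p [0.4199 0.07   0.0234] F [ 0.1 -0.4 -1.9] gap 0.0502 gf 14.9
[-0.346  0.433  0.119  2.264 -0.114  0.45   1.516]
```

View pics/mat.png

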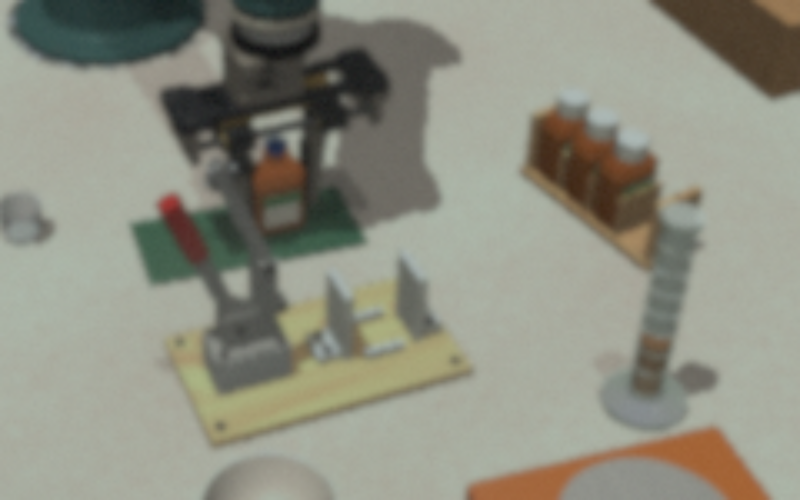

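Run:
```python
from h import *
m=[0.42,0.07]
movel([*m,0.0228],feed=0.02);st()
open_gripper();st()
j=inverse_kinematics([*m,0.0232],Q(4.6));print(np.round(j,3))
s=np.array(read_state()["joints"]);print(np.round(np.array(j)-s,3))
j2=s.copy();j2[6]-=np.pi/2
goto_joints(j2);st();print(read_state()["eef_rot"],Q(4.6))
movel([*m,0.0232],feed=0.05,attitude=Q(4.6))
gripper_close(15);hold(0.2);st()
movel([*m,0.15],feed=0.15)
n=[0.5915,0.1027]
movel([*n,0.15],feed=0.2);hold(0.2);st()
wrist("overnest")
cv2.imwrite("pics/on.png",cv2.imread("pics/overnest.png")[60:300,120:400])
```

```text
t 11.7 p [0.4202 0.07   0.023 ] F [-0.8 -0.3  0.7] gap 0.0502 gf 14.9
t 12.45 p [0.42   0.07   0.0228] F [0.3 0.2 0.7] gap 0.092 gf 0.0
[-0.691  0.478  0.531  2.285 -0.515  0.493  0.333]
[-0.345  0.043  0.413  0.021 -0.4    0.044 -1.184]
t 13.85 p [0.42   0.07   0.0228] F [-0.1  0.1 -0.4] gap 0.0921 gf 0.0
[-1.23238566e-06  6.77841344e-01  7.35208210e-01 -2.24726857e-05] [0, np.float64(0.6781596698680706), np.float64(0.7349145951499598), 0]
t 15.24 p [0.4201 0.07   0.0232] F [ 0.9 -0.6 -0.2] gap 0.031 gf 15.0
t 17.46 p [0.5909 0.1026 0.1503] F [ 0.3  0.2 -1.3] gap 0.0311 gf 15.0
```

View pics/on.png

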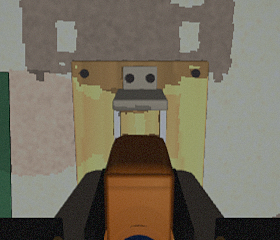

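Run:
```python
from h import *
W=np.load("pics/overnest.npz")["W"]
c=(abs(W[...,0]-.589)<.03)&(abs(W[...,1]-.134)<.015)&(W[...,2]>.07)&(W[...,2]<.086)
Y=W[c];print(c.sum(),np.round(Y.mean(0),4),cv2.minAreaRect(Y[:,:2].astype(np.float32)*1000))
n=[0.5915,0.1027]
for z,f in((0.102,.12),(0.09,.05),(0.07,.05),(0.05,.05),(0.036,.05),(0.0325,.03)):
    movel([*n,z],feed=f);F=np.array(read_state()["ft_force"]);st()
    if F[2]>4 or np.hypot(F[0],F[1])>6: print("STOP");break
```

```text
656 [0.589  0.1346 0.0769] ((588.780029296875, 134.30873107910156), (39.91565704345703, 7.913402080535889), 4.678773403167725)
t 18.06 p [0.5917 0.1027 0.1021] F [ 0.6 -0.7 -1.9] gap 0.0308 gf 15.0
t 18.45 p [0.5913 0.1027 0.0898] F [ 0.1 -0.3 -1.5] gap 0.0308 gf 15.0
t 19.0 p [0.5914 0.1026 0.0696] F [ 0.1  0.6 -1.3] gap 0.0312 gf 15.0
t 19.55 p [0.5914 0.1026 0.0497] F [ 0.8 -0.5 -1.3] gap 0.0311 gf 15.0
t 19.98 p [0.5912 0.1026 0.0355] F [-0.2  0.3 -0.5] gap 0.031 gf 15.0
t 20.25 p [0.5914 0.1027 0.0324] F [-0.2 -0.5 -0.6] gap 0.031 gf 15.0
```

```bash
cat >> h.py <<'E'
N0=np.array([0.5915,0.1027]);PX=np.array([np.cos(np.radians(94.6)),np.sin(np.radians(94.6))])
def grip(q,r=.118):
    a=1.926+q;xy=N0+PX*(-.119+r*np.cos(a))
    return [xy[0],xy[1],.065+r*np.sin(a)-.019]
E
python3 - <<'E'
from h import *
movel([*N0,0.0311],feed=.02);st()
open_gripper();st()
movel([*N0,0.27],feed=.25)
p=grip(0);print(np.round(p,4))
movel([p[0],p[1],0.27],feed=.25);st()
movel(p,feed=.12);st()
im,_=camera("scene")
gripper_close(35);st()
im2,_=camera("scene")
cv2.imwrite("pics/g.png",cv2.resize(np.hstack([im[110:270,180:340],im2[110:270,180:340]]),(800,400)))
E
```

```text
t 20.5 p [0.5917 0.1028 0.0313] F [ 0.9  0.1 -0.6] gap 0.0311 gf 15.0
t 21.49 p [0.5915 0.1027 0.0311] F [-0.9 -0.2  0.2] gap 0.0919 gf 0.0
[ 0.6043 -0.0568  0.1566]
t 23.39 p [ 0.6041 -0.055   0.2692] F [ 0.8  0.3 -0.2] gap 0.092 gf 0.0
t 24.48 p [ 0.605  -0.0568  0.1574] F [0.7 0.5 1.2] gap 0.0919 gf 0.0
t 25.67 p [ 0.6047 -0.0567  0.1567] F [ 2.3 -0.8 -0.5] gap 0.0156 gf 35.0
```

View pics/g.png

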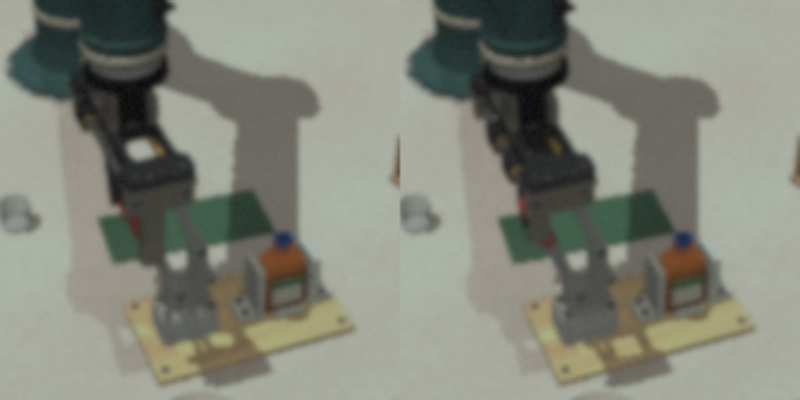

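Run:
```python
from h import *
for q in(.2,.4,.6,.8,1.0,1.12,1.2,1.27,1.33,1.40):
    movel(grip(q),feed=.08 if q<1.1 else .05);print(q,end=" ");st()
    F=np.array(read_state()["ft_force"])
    if np.linalg.norm(F)>45: print("STOP");break
hold(.2);st()
im,d=camera("scene");np.savez("pics/lock.npz",im=im,d=d)
cv2.imwrite("pics/lock.png",cv2.resize(im[130:290,150:350],(800,600)))
```

```text
0.2 t 26.16 p [ 0.6065 -0.0785  0.1464] F [ 3.3 -1.2 -0.4] gap 0.016 gf 35.0
0.4 t 26.6 p [ 0.608  -0.0976  0.1323] F [ 2.8 -3.2  1.7] gap 0.0157 gf 35.0
0.6 t 27.04 p [ 0.6093 -0.1136  0.1146] F [ 4.2 -5.8  0.8] gap 0.0156 gf 35.0
0.8 t 27.48 p [ 0.6103 -0.1262  0.0941] F [ 3.8 -7.2  0.1] gap 0.0155 gf 35.0
1.0 t 27.93 p [ 0.611  -0.1344  0.0717] F [ 4.3 -9.5 -0.1] gap 0.0161 gf 35.0
1.12 t 28.36 p [ 0.6113 -0.1372  0.0579] F [ 4.2 -9.4  0. ] gap 0.0159 gf 35.0
1.2 t 28.7 p [ 0.6114 -0.1381  0.0485] F [  4.6 -10.7  -0.8] gap 0.0159 gf 35.0
1.27 t 29.02 p [ 0.6114 -0.1383  0.0407] F [ 1.8 -9.7  4.2] gap 0.0154 gf 35.0
1.33 t 29.31 p [ 0.6114 -0.1381  0.0339] F [  1.6 -11.4   5.4] gap 0.0156 gf 35.0
1.4 t 29.62 p [ 0.6113 -0.1374  0.0253] F [  3.8 -12.7   1.1] gap 0.0156 gf 35.0
t 29.82 p [ 0.6113 -0.1374  0.0253] F [  3.5 -13.3   1. ] gap 0.0158 gf 35.0
```

View pics/lock.png

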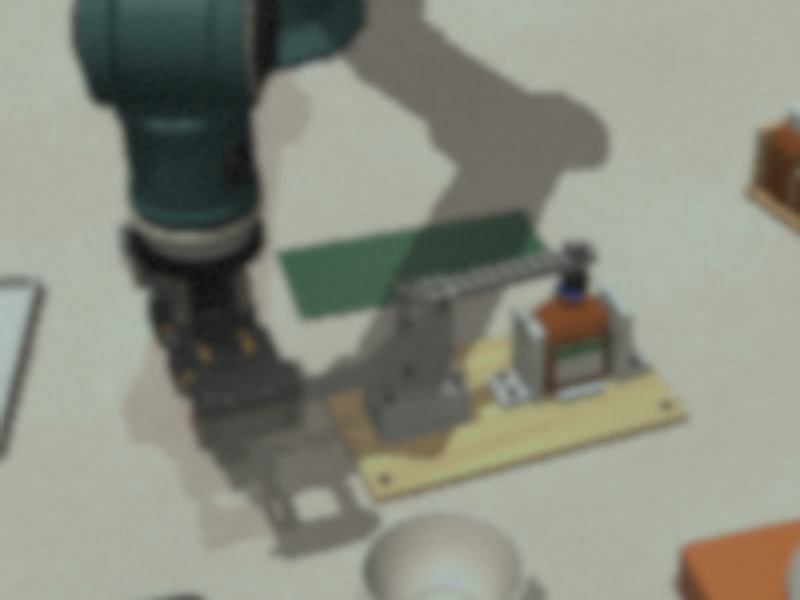

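Run:
```python
from h import *
for q in(1.42,1.44,1.46,1.48):
    movel(grip(q),feed=.03);print(q,end=" ");hold(.15);st()
    if read_state()["ft_force"][2]>22: break
```

```text
1.42 t 30.27 p [ 0.6113 -0.1371  0.0231] F [  3.5 -13.5   1.8] gap 0.0155 gf 35.0
1.44 t 30.68 p [ 0.6113 -0.1367  0.0207] F [  4.  -12.7   1.2] gap 0.0155 gf 35.0
1.46 t 31.07 p [ 0.6113 -0.1363  0.0183] F [  4.1 -13.9   0.2] gap 0.0153 gf 35.0
1.48 t 31.48 p [ 0.6112 -0.1358  0.0159] F [  4.2 -13.7   0.1] gap 0.0159 gf 35.0
```

Run:
```python
from h import *
im,W=wrist("lockw")
PY=np.array([-PX[1],PX[0]])
def fr(X): d=X[:,:2]-N0; return np.c_[d@PX,d@PY,X[:,2]]*1000
for cam in("wrist","scene"):
  if cam=="scene":
    im2,d=camera("scene");i=camera_info("scene");K,R,t=np.array(i["mtx"]),np.array(i["R"]),np.array(i["t"])
    v,u=np.mgrid[:384,:512];W=(np.stack([(u-K[0,2])/K[0,0]*d,(v-K[1,2])/K[1,1]*d,d],-1)-t)@R
  for q in("press_bar","press_handle"):
    for r in silhouettes(q,cam)[:1]:
      X=fr(W[r["region"]]);X=X[~np.isnan(X[:,0])];X=X[(abs(X[:,1])<20)&(X[:,2]>14)]
      print(cam,q,round(r["conf"],2),r["box"])
      for lo in range(-260,40,20):
        Y=X[(X[:,0]>=lo)&(X[:,0]<lo+20)]
        if len(Y)>4: print("  ",np.round(np.median(Y,0)),"zmax",round(np.percentile(Y[:,2],95),1),len(Y))
cv2.imwrite("pics/lw.png",im)
```

```text
wrist press_handle 0.78 [238.6, 0.0, 277.2, 312.0]
   [-247.   -0.   55.] zmax 56.4 935
   [-229.    0.   57.] zmax 59.2 1550
   [-209.    0.   60.] zmax 61.8 1861
   [-196.   -0.   61.] zmax 62.7 1078
   [-170.   -3.   64.] zmax 65.9 773
   [-149.   -3.   67.] zmax 70.3 969
   [-138.    3.   72.] zmax 75.4 343
scene press_bar 0.76 [253.1, 193.3, 303.2, 211.4]
   [-107.   -5.  130.] zmax 134.8 30
   [-89.   1. 127.] zmax 131.2 27
   [-70.  -4. 125.] zmax 130.4 48
   [-50.  -4. 127.] zmax 130.9 49
   [-31.  -4. 127.] zmax 131.8 46
   [ -5.  -5. 127.] zmax 136.3 73
   [  6.  -6. 126.] zmax 139.7 69
scene press_handle 0.53 [224.3, 211.8, 253.6, 236.9]
   [-168.   -4.   63.] zmax 68.2 46
   [-150.   -4.   66.] zmax 71.5 46
   [-130.   -4.   78.] zmax 100.0 57
   [-116.   -5.   99.] zmax 113.4 32
```

View pics/lw.png

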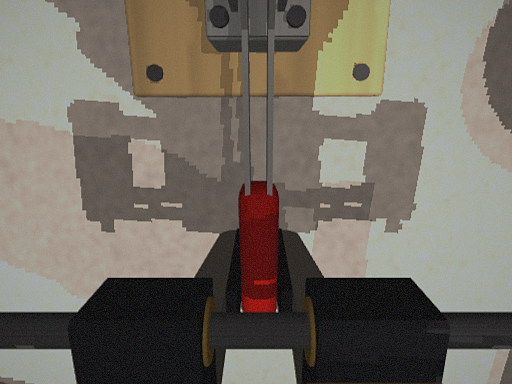

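Run:
```python
from h import *
open_gripper()
p=read_state()["ee_pos"]
movel([p[0],p[1],0.085],feed=.2)
gripper_close(15)
xy=N0+PX*-.238
movel([*xy,0.066],feed=.1);st()
F0=np.array(read_state()["ft_force"])
for z in np.arange(.061,.046,-.0015):
    movel([*xy,z],feed=.03);f=np.mean([read_state()["ft_force"] for _ in range(3)],0)-F0
    print(round(z,4),np.round(f,1),np.round(read_state()["ee_pos"][2],4))
    if f[2]>20: break
st();movel([*xy,.10],feed=.15)
im,W=wrist("lw2")
PY=np.array([-PX[1],PX[0]])
for r in silhouettes("press_handle","wrist")[:1]:
    X=W[r["region"]];X=X[~np.isnan(X[:,0])];d=X[:,:2]-N0;X=np.c_[d@PX,d@PY,X[:,2]]*1000;X=X[(abs(X[:,1])<20)&(X[:,2]>14)]
    for lo in range(-260,-120,20):
        Y=X[(X[:,0]>=lo)&(X[:,0]<lo+20)]
        if len(Y)>4: print("  ",np.round(np.median(Y,0),1))
```

```text
t 35.15 p [ 0.6097 -0.1348  0.0647] F [-0.  -0.1  0.4] gap 0.0007 gf 0.0
0.061 [ 0.5  0.5 -0.3] 0.0609
0.0595 [0.  0.1 0.2] 0.0595
0.058 [0.4 0.2 0.1] 0.0579
0.0565 [-0.2  0.3 -1.2] 0.0564
0.055 [ 1.  -0.4 -0.3] 0.0551
0.0535 [-1.7  0.3  7.9] 0.0546
0.052 [-5.1  1.6 16.1] 0.0544
0.0505 [-7.8  1.  24.4] 0.0542
t 37.22 p [ 0.611  -0.1346  0.0542] F [-7.8  0.9 24.8] gap 0.0002 gf 12.1
   [-242.8   -0.4   51.1]
   [-229.6   -0.4   53.2]
   [-2.093e+02  2.000e-01  5.670e+01]
   [-195.4    0.2   58.2]
   [-169.6    3.1   62.4]
   [-149.3   -3.    65.4]
   [-126.2   -0.2   99.6]
```

Run:
```python
from h import *
open_gripper()
p=grip(1.385)
movel([p[0],p[1],.10],feed=.15)
movel(p,feed=.15)
gripper_close(60);st()
for q in(1.3,1.2,1.0,.8,.6,.4,.2,0,-.04):
    movel(grip(q),feed=.05 if q>1.1 else .08);print(q,end=" ");st()
    if np.linalg.norm(read_state()["ft_force"])>50: print("STOP");break
W=0
im2,d=camera("scene");i=camera_info("scene");K,R,t=np.array(i["mtx"]),np.array(i["R"]),np.array(i["t"])
v,u=np.mgrid[:384,:512];W=(np.stack([(u-K[0,2])/K[0,0]*d,(v-K[1,2])/K[1,1]*d,d],-1)-t)@R
cv2.imwrite("pics/op.png",cv2.resize(im2[110:290,150:350],(800,600)))
```

```text
t 41.2 p [ 0.6109 -0.1318  0.0261] F [ 2.4 -0.3 -2.1] gap 0.0157 gf 60.0
1.3 t 41.55 p [ 0.6109 -0.1328  0.0361] F [ 2.6  0.6 -2.5] gap 0.0156 gf 60.0
1.2 t 41.93 p [ 0.6109 -0.1329  0.0481] F [ 2.8  3.1 -1. ] gap 0.0156 gf 60.0
1.0 t 42.38 p [ 0.6106 -0.13    0.071 ] F [ 4.   4.2 -1.7] gap 0.0156 gf 60.0
0.8 t 42.82 p [ 0.61   -0.123   0.0931] F [ 3.9  3.  -1.9] gap 0.0154 gf 60.0
0.6 t 43.26 p [ 0.6092 -0.1118  0.1135] F [ 4.6  3.7 -3.7] gap 0.0155 gf 60.0
0.4 t 43.7 p [ 0.6079 -0.097   0.1311] F [ 5.8  2.7 -5.3] gap 0.0155 gf 60.0
0.2 t 44.14 p [ 0.6065 -0.0792  0.1455] F [ 5.7  1.3 -6.1] gap 0.0153 gf 60.0
0 t 44.58 p [ 0.6049 -0.0593  0.1562] F [ 6.2 -1.7 -5.1] gap 0.0153 gf 60.0
-0.04 t 44.83 p [ 0.6046 -0.0561  0.1576] F [ 7.5 -4.3 -8.2] gap 0.0156 gf 60.0
```

View pics/op.png

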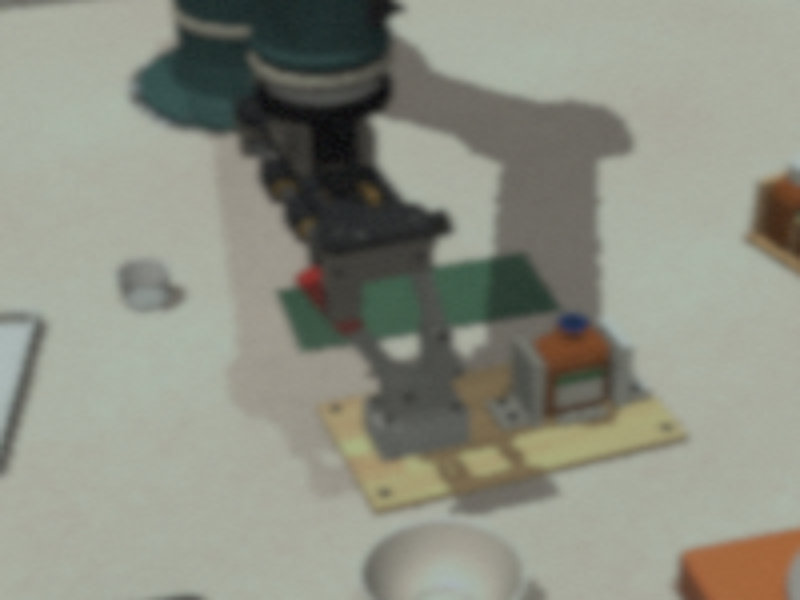

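Run:
```python
from h import *
for q in(-.08,-.12):
    movel(grip(q),feed=.04);hold(.1);print(q,end=" ");st()
    if abs(read_state()["ft_force"][1])>22: break
open_gripper()
p=read_state()["ee_pos"];movel([p[0],p[1],.28],feed=.2)
movel([*(N0-PX*.05),.28],feed=.25);hold(.1)
im,W=wrist("chk");b=im.astype(int)
PY=np.array([-PX[1],PX[0]])
d=W[...,:2]-N0;Pf=np.dstack([d@PX,d@PY,W[...,2]])*1000
m=(b[...,0]>b[...,2]+40)&(abs(Pf[...,0])<40)&(abs(Pf[...,1])<30)&(Pf[...,2]>70)
print("adapter",m.sum(),np.round(np.median(Pf[m],0),1),cv2.minEnclosingCircle(Pf[m][:,:2].astype(np.float32)))
im2,dd=camera("scene");i=camera_info("scene");K,R,t=np.array(i["mtx"]),np.array(i["R"]),np.array(i["t"])
v,u=np.mgrid[:384,:512];W=(np.stack([(u-K[0,2])/K[0,0]*dd,(v-K[1,2])/K[1,1]*dd,dd],-1)-t)@R
D0=np.load("pics/d.npz")
def red(img,W):
    g=img.astype(int);d=W[...,:2]-N0;P=np.dstack([d@PX,d@PY,W[...,2]])*1000
    m=(g[...,2]>g[...,1]+70)&(g[...,2]>g[...,0]+70)&(abs(P[...,1])<25)&(P[...,0]<-100)&(P[...,0]>-260)&(P[...,2]>90);return m.sum(),np.round(np.median(P[m],0),1),np.round(np.percentile(P[m],98,axis=0),1)
d0=D0["da"];W0=(np.stack([(u-K[0,2])/K[0,0]*d0,(v-K[1,2])/K[1,1]*d0,d0],-1)-t)@R
print("before",red(D0["a"],W0));print("now",red(im2,W))
cv2.imwrite("pics/cmp.png",cv2.resize(np.hstack([D0["a"][160:270,210:330],im2[160:270,210:330]]),(800,367)))
st()
```

```text
-0.08 t 45.25 p [ 0.6043 -0.0521  0.1589] F [ 8.1 -4.5 -7.2] gap 0.0155 gf 60.0
-0.12 t 45.62 p [ 0.604  -0.0478  0.1604] F [ 6.5 -4.4 -5.8] gap 0.0157 gf 60.0
adapter 311 [ 0.3  0.4 96.5] ((0.04281377047300339, 0.05405976250767708), 10.507125854492188)
before (np.int64(12), array([-164.9,   -4.9,  198.8]), array([-161.5,    0.5,  202.2]))
now (np.int64(15), array([-164.3,   -4.8,  199.7]), array([-160.8,   -0.4,  202.6]))
t 48.28 p [0.5955 0.0512 0.2796] F [ 0.7 -0.2 -0.4] gap 0.0915 gf 0.0
```

View pics/cmp.png

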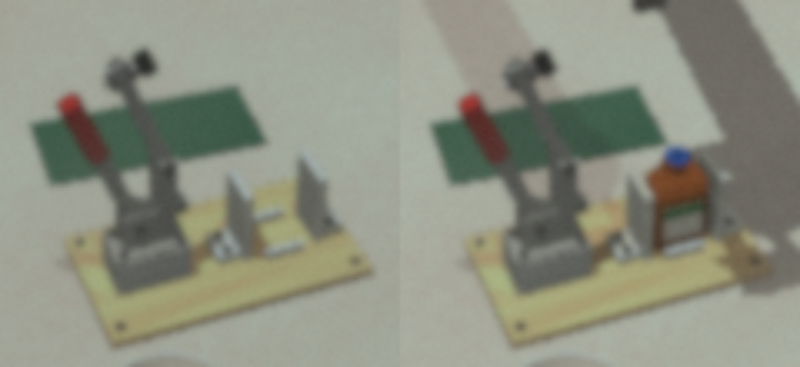

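Run:
```python
from h import *
movel([*N0,.20],feed=.25)
movel([*N0,.0312],feed=.15);st()
gripper_close(15);st()
movel([*N0,.16],feed=.12)
movel([.42,.07,.16],feed=.25);st()
try: movel([.40,-.20,.16],feed=.25,attitude=Q(76))
except MotionError as e: print(e)
st();print(np.round(read_state()["joints"],2))
im,W=wrist("tray")
for q in("tray","finished_mid"):
  for r in silhouettes(q,"wrist")[:2]:
    X=W[r["region"]];X=X[~np.isnan(X[:,0])];print(q,r["conf"],np.round(np.median(X,0),4),cv2.minAreaRect(X[:,:2].astype(np.float32)*1000))
i=camera("top")[0]
```

```text
t 50.08 p [0.5923 0.1028 0.0322] F [ 0.7 -0.9 -0.5] gap 0.0918 gf 0.0
t 51.02 p [0.5915 0.1027 0.0312] F [ 0.3 -0.2 -0.5] gap 0.0306 gf 15.0
t 53.1 p [0.4215 0.0704 0.1604] F [ 0.5 -0.  -0.5] gap 0.031 gf 15.0
t 54.79 p [ 0.4002 -0.1996  0.1598] F [-0.6  0.7 -2.3] gap 0.031 gf 15.0
[ 0.16  0.2   0.26  2.15 -0.07  0.81  1.79]
tray 0.72 [ 0.4031 -0.3078  0.0036] ((414.8629150390625, -315.0353698730469), (137.9508819580078, 121.42615509033203), 75.90118408203125)
finished_mid 0.87 [ 0.3911 -0.3094  0.0679] ((405.7014465332031, -338.33465576171875), (44.877952575683594, 92.60501861572266), 18.629329681396484)
```

Run:
```python
from h import *
p=[.494,-.333]
movel([*p,.16],feed=.2)
movel([*p,.04],feed=.15)
movel([*p,.0258],feed=.04);st()
movel([*p,.0249],feed=.02);st()
open_gripper();st()
movel([*p,.22],feed=.15)
goto=[.42,-.10,.30];move_ptp(goto,Q(76));st()
im,_=camera("top");im2,_=camera("scene")
cv2.imwrite("pics/f.png",np.vstack([cv2.resize(im[60:290,110:400],(760,300)),cv2.resize(im2[140:310,80:400],(760,300))]))
```

```text
t 57.42 p [ 0.4938 -0.333   0.0256] F [-0.2  0.4 -1.2] gap 0.0313 gf 15.0
t 57.67 p [ 0.4942 -0.3332  0.0251] F [ 0.5 -0.4 -0.3] gap 0.031 gf 15.0
t 58.66 p [ 0.494  -0.333   0.0249] F [ 0.1 -0.1  0.5] gap 0.0914 gf 0.0
t 61.12 p [ 0.4203 -0.1009  0.2998] F [0.5 0.2 0.3] gap 0.0921 gf 0.0
```

View pics/f.png

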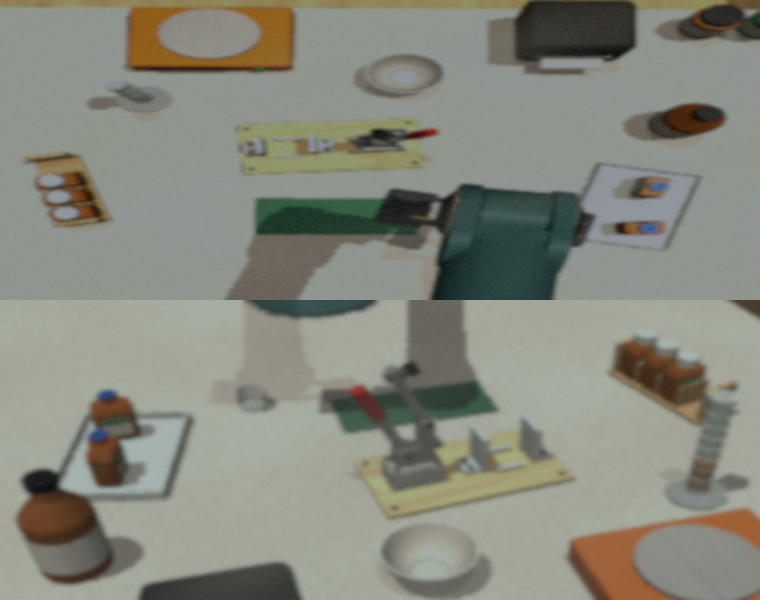

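Both bottles stand upright in the tray (top view at about (652,187) and (645,228)). The press is open, and the rack and the other bystanders are undisturbed.

```bash
python3 -c "
from h import *
print(hand_in())"
```

```text
the job is handed in; nothing more can be done
None
```

The job is handed in at about 61 s: adapter pressed (clamp hard against its stop, adapter top measured at its home height), handle swung back up, and the bottle standing upright in the tray's free half with the other items looking undisturbed.

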